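Riddle loose nuts out of stripped engine parts

ROBOT

A 6-joint arm with a two-finger parallel gripper is mounted at the origin on a cart in front of the work surface, level with it; the furniture and walls round the work are solid. World frame = base frame: x ahead of the robot, y to its left, z up, the work surface at z = 0. Lengths are in m, angles in rad, forces in N, time in s.
With the tool pointing down it reaches from about 0.35 to 0.975 m from the base axis. Payload 4.9 kg.
Tool frame: the origin (TCP) lies at the very end of the fingers, on their centre line; the grasp point (between the pads) lies 19 mm behind it (ctrl.grip_point_offset is the distance from the TCP to the grasp point, in m); z points along the fingers, y is the line along which they close (so a half turn about z gives the same grasp; the last joint's range is limited). The gripper opens to 85 mm and grips with 20 to 120 N. Pads are 22 mm wide; open, the fingers measure 114 mm over their backs; the gripper's body (76 mm by 85 mm) begins 54 mm behind the grasp point. The pads swing forward as they close: fully open they stand 13 mm farther back than shut.
Start: joints at [1.153, 0.053, 1.613, -0, 1.476, -0.119], TCP at [0.184, 0.597, 0.231] pointing down, gripper open.
Joint ranges: [-3.01, 3.01], [-1.01, 2.22], [0.06, 2.58], [-1.02, 4.17], [0.09, 2.62], [-3.14, 3.14]. Speed limits (rad/s): [2.57, 2.57, 3.14, 3.14, 3.14, 3.14].

INTERFACE

Orientations are given as a rotation vector (axis times angle).
In Python, from station import ctrl gives the robot as it stands.
- The arm moves only by the tool send_rows, never from a script. Its argument "rows" is a list of rows, each a list of 3 entries, a list of its own where there are three numbers: the finger opening in cm, from 0 to 8.54, then the shift along the tool's x, y, z in cm, then the turn about the tool's z in degrees. A call has 1 to 10 rows; each row shifts and turns the commanded pose from where the row before left it, along the tool's axes as they then stand; what a row does not reach is not made up. A row lasts 1/8 s, in which the tool goes at most 62.5 mm and 10.7 degrees, less where a joint would pass 70% of its speed; a pose out of reach is approached as far as the arm can. A call with a gripper value outside its range is refused whole. The fingers move at their own pace and stop on an object; "newtons" is the grip in N (left out, the last holds). Time passes only in rows, so rows that do not move let the fingers close. It gives the time, the measured TCP pose, the force, the opening and the grip force at its end, in the units of the state.
- ctrl.get_obs(): the state, without advancing time (a new reading comes with each control period).
- ctrl.get_image(name): name is "side" or "top" or "wrist"; returns a dict with "frame" (480x640x3 uint8, red, green, blue), "range_z" (480x640 float32, m along the optical axis (not along the pixel's ray), 0 where there is no reading), "fx", "fy", "cx", "cy" (pixels), "cam_to_world" (4x4, takes a point from camera to world coordinates). Camera axes: x right, y down, z forward; pixel columns grow to the right and rows downward; lengths in m; the calibration is good to about 2 mm. A picture is of the moment at which its call begins.
- ctrl.finish_job(): hands the job in; it is judged then, once.
The state is a dict: "t": time; "q": joint angles; "dq": joint speeds; "effort": joint torques, N m; "tool_pos": TCP position; "tool_rot": TCP orientation; "contact_force": force on the tool from outside, world axes, zero at the start; "wrist_torque": the same for the moment, N m; "opening": finger opening in m; "grip_force": force on a finger pad.
Only numpy, scipy, OpenCV 4.12 (cv2) and the standard library are available. Lean on these libraries where they do the work, as an engineer would, in place of code of your own. Each camera call takes 0.05 s, during which the arm holds its last target. There are 200 camera calls.

TASK

Lift the loaded hand sieve by its wooden grip, set it on the runners of the blue catch box and shake it side to side along them, bumping the rubber buffers at both ends again and again, each time pushing the buffer in a few millimetres but never to the end of its spring's short travel, until all five nuts have dropped into the box. Leave the sieve standing level on the runners, gear and bearing still in it. Do not touch the parts in the sieve, and leave the mug, the oil can and the piston alone.

Things in the scene. Friction and masses are not known exactly. Their poses are not given: they have to be found in the camera images.
- sieve: Loose hand sieve: open aluminium box 168 mm (its x) by 144 (its y), walls 44 high and 4 thick, 0.36 to 0.59 kg plus about 0.3 kg of parts. A fixed bail with a wooden grip stands over it. The lower edges of its x = +-82 walls ride on the runners, its y = +-72 walls meet the buffers. Origin: centre of the underside, z up.
- sieve_floor (a point): Centre of the sieve's floor, on top of the middle bar, 12 mm above the underside. The floor is three flat steel bars along the sieve's x, 16 mm wide and 4 thick, centred at y = -38, 0 and +38 mm, with 22 mm slots between them and next to the end walls.
- sieve_grip (a point): Centre of the sieve's wooden grip, 108 mm above the sieve's underside on its centre line: a bar 84 mm long along the sieve's x, 18 mm thick along its y, 22 mm high, free all round; pinch it from above across its thickness.
- catch_box: Blue sheet-steel catch box screwed to the bench, open at the top: 212 mm (its x, with foot flanges) by 264 (its y), inside 154 by 257, floor 3 thick. Two white nylon runners (friction about 0.2) along its y carry the sieve; a sprung rubber buffer stands over each end. Origin: centre of the underside, z up.
- runner_mid (a point): Point over the catch box's centre, midway between the runners and level with their tops, 60 mm above the bench. The sieve stands on them turned like the box (or by half a turn) and slides along the box's y. Lips leave it 2.5 mm play each side in x and flare outward from 14 to 24 mm above the runners. At the middle it is 8 to 44 mm clear of each buffer.
- buffer_left: Buffer at the box's +y end: a round rubber head, 28 mm across, yields along y, 88 mm above the bench. Origin: on its bracket, 137 mm from the box's centre, 44 mm above the bench. It is screwed to an unknown setting: the rubber face is 21 to 57 mm inboard of the origin, to be found by touch. Spring 2.5 N/mm (1 N to start), travel 8 mm, then a hard stop; a good bump is 5 to 20 N.
- buffer_right: Buffer at the box's -y end: a round rubber head, 28 mm across, yields along y, 88 mm above the bench. Origin: on its bracket, 137 mm from the box's centre, 44 mm above the bench. It is screwed to an unknown setting: the rubber face is 21 to 57 mm inboard of the origin, to be found by touch. Spring 2.5 N/mm (1 N to start), travel 8 mm, then a hard stop; a good bump is 5 to 20 N.
- nut_a: Brass-coloured oily hexagon nut, 16 mm across flats, 8.4 thick, 12 g, lying on one of the sieve's bars (within 3 mm of its centre line). It slides only when the sieve is jerked or stopped sharply (friction 0.2 to 0.3) and drops when half of it is over a slot. Origin: centre of the underside.
- nut_b: Brass-coloured oily hexagon nut, 16 mm across flats, 8.4 thick, 12 g, lying on one of the sieve's bars (within 3 mm of its centre line). It slides only when the sieve is jerked or stopped sharply (friction 0.2 to 0.3) and drops when half of it is over a slot. Origin: centre of the underside.
- nut_c: Brass-coloured oily hexagon nut, 16 mm across flats, 8.4 thick, 12 g, lying on one of the sieve's bars (within 3 mm of its centre line). It slides only when the sieve is jerked or stopped sharply (friction 0.2 to 0.3) and drops when half of it is over a slot. Origin: centre of the underside.
- nut_d: Brass-coloured oily hexagon nut, 16 mm across flats, 8.4 thick, 12 g, lying on one of the sieve's bars (within 3 mm of its centre line). It slides only when the sieve is jerked or stopped sharply (friction 0.2 to 0.3) and drops when half of it is over a slot. Origin: centre of the underside.
- nut_e: Brass-coloured oily hexagon nut, 16 mm across flats, 8.4 thick, 12 g, lying on one of the sieve's bars (within 3 mm of its centre line). It slides only when the sieve is jerked or stopped sharply (friction 0.2 to 0.3) and drops when half of it is over a slot. Origin: centre of the underside.
- gear: Steel gear wheel, 66 mm across, 16 mm thick, lying in the sieve; too large for the slots. Origin: centre of the underside.
- bearing: Steel ball bearing, 47 mm across, 14 mm thick, lying in the sieve; too large for the slots. Origin: centre of the underside.
- mug: Green mug with handle, 92 by 129 mm, 96 mm high, beyond the work; bystander. Origin: centre of the underside.
- oil_can: Red oil can with a thin spout, 76 by 91 mm, 213 mm high, beyond the work; bystander. Origin: centre of the underside.
- piston: White-coated piston with a dark crown, 55 mm across, 51 mm high, standing beyond the work; bystander. Origin: centre of the underside.
Mind the look-alikes: they are no part of the job. What is shaped like the bearing but turquoise is not meant.

How it is judged:
By the outcome, as a careful person would: the job done as asked, in the order asked, and still so for the second after the job is handed in, with the robot touching nothing.
It also fails if it takes over 64 s, if anything falls off the work surface, if the arm or the gripper's body presses on something with over 40 N, if the wrist force passes 120 N, or if a joint passes its speed limit or range.

## Working session

There is one attempt and no reset: what is moved stays moved. The work goes in short steps, Python scripts to look and compute and a tool call to move; the robot and the scene stay as the last step left them, time stands still between calls to the robot, and variables do not carry over. Pictures are saved under pics/ and viewed, at most 10 in all, crops included, and the job is handed in when it is done.

Besides the shell and the picture viewer there is one more tool, called after "Request:" by a JSON object that holds its "op" and its "data". send_rows: Moves the arm, as the interface text tells. Its arguments: {"type":"object","properties":{"rows":{"type":"array","items":{"type":"array"}},"newtons":{"type":"number"}},"required":["rows"]}

```bash
mkdir -p pics; ls
python3 - <<'E'
from station import ctrl
import cv2,numpy as np
for n in("top","side"):
    d=ctrl.get_image(n);cv2.imwrite(f"pics/{n}0.png",d["frame"][:,:,::-1]);np.savez(f"{n}0.npz",**d)
    print(n,d["fx"],d["cx"],d["cy"],np.round(d["cam_to_world"],3).tolist())
o=ctrl.get_obs();print(o["t"],o["tool_pos"],o["tool_rot"],o["contact_force"],ctrl.grip_point_offset)
E
```

```text
pics
top 541.9910985353216 327.9321561663601 236.81837615589626 [[0.022, -0.994, 0.111, 0.478], [-1.0, -0.02, 0.018, 0.01], [-0.016, -0.112, -0.994, 1.472], [0.0, 0.0, 0.0, 1.0]]
side 486.0472792738598 321.11931508570893 240.130046291537 [[-0.998, -0.033, 0.045, 0.568], [-0.056, 0.539, -0.841, 0.874], [0.003, -0.842, -0.54, 0.642], [0.0, 0.0, 0.0, 1.0]]
0.1 [0.18374659 0.59679008 0.23017379] [-4.67486568e-01 -3.10610298e+00  2.79743061e-03] [ 0.26865783 -0.20046766  0.98337081] 0.0187
```

View pics/top0.png

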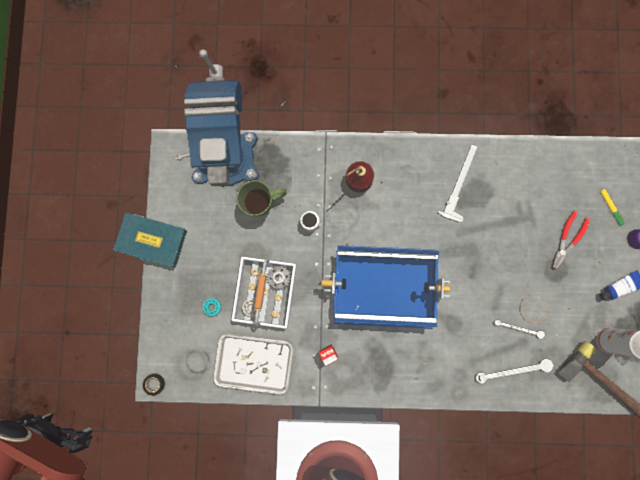

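View pics/side0.png

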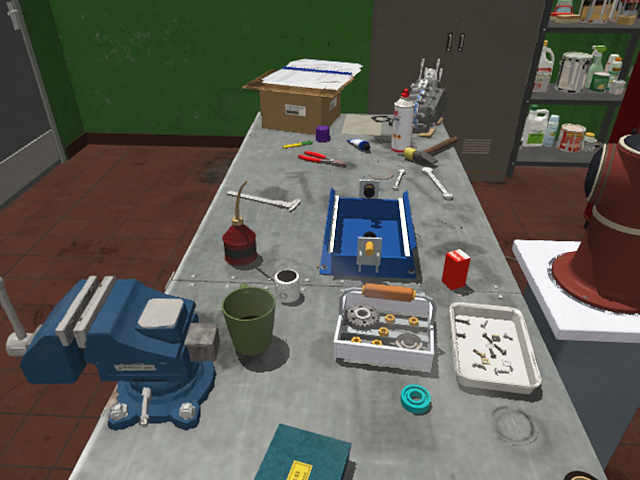

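Top view: the sieve is at about (264,293) with its orange grip at (260,293). The box centre is near (387,287), its runners are the white strips at rows 255 and 320, and its buffers are at (328,285) and (440,289). In the side view the grip is at (388,291).

```bash
cat > h.py <<'E'
import numpy as np,cv2
def pts(d):
    v,u=np.mgrid[:480,:640];z=d["range_z"];P=np.stack([(u-d["cx"])/d["fx"]*z,(v-d["cy"])/d["fy"]*z,z,np.ones_like(z)],-1)@np.array(d["cam_to_world"]).T
    return P[...,:3]
def ray(d,uv,h):
    T=np.array(d["cam_to_world"]);r=np.c_[(uv[:,0]-d["cx"])/d["fx"],(uv[:,1]-d["cy"])/d["fy"],np.ones(len(uv))]@T[:3,:3].T
    return T[:3,3]+r*((h-T[2,3])/r[:,2])[:,None]
def rect(p):
    c,s,a=cv2.minAreaRect((p[:,:2]*1000).astype(np.float32));return np.round(c,1),np.round(s,1),round(a,1)
E
python3 - <<'E'
from h import *
for n in("top","side"):
    d=dict(np.load(n+"0.npz"));P=pts(d);f=d["frame"];hsv=cv2.cvtColor(f,cv2.COLOR_RGB2HSV).astype(int);H,S,V=hsv[...,0],hsv[...,1],hsv[...,2]
    x,y,z=P[...,0],P[...,1],P[...,2]
    reg=(x>.2)&(x<.6)&(y>.02)&(y<.3)
    m=reg&(H>4)&(H<16)&(S>130)&(z>.085)&(z<.14)
    uv=np.argwhere(m)[:,::-1];print(n,"grip depth",len(uv),rect(P[m]),np.percentile(z[m],[5,50,95]))
    print("  plane .119",rect(ray(d,uv,.116)),"mean",ray(d,uv,.116).mean(0))
    m=reg&(z>.03)&(z<.06)&(S<60)&(V>120)&(y>.06)
    print(" sieve rim",m.sum(),rect(P[m]),np.percentile(z[m],[50,90]))
    b=(x>.2)&(x<.6)&(y<.04)&(y>-.35)
    m=b&(S<45)&(V>180)&(z>.04)&(z<.1)&(y<0.0)
    nl,L,st,c=cv2.connectedComponentsWithStats(m.astype(np.uint8))
    for i in range(1,nl):
        if st[i,4]>60: q=L==i;uv=np.argwhere(q)[:,::-1];print(" white",st[i],rect(P[q]),np.median(z[q]),"ray.06",rect(ray(d,uv,.06)))
    m=b&(H>100)&(H<125)&(S>120)&(z>.004)&(z<.1)
    print(" blue",m.sum(),rect(P[m]),np.percentile(z[m],[5,50,95]))
    m=b&(H>12)&(H<30)&(S>120)&(z>.05)
    for s in(1,-1):
        q=m&((y+.12)*s>0)
        if q.sum()>5: print(" yellow",q.sum(),P[q].mean(0))
d=dict(np.load("top0.npz"));cv2.imwrite("pics/crop.png",np.hstack([cv2.resize(d["frame"][235:345,220:460,::-1],None,fx=3.3,fy=3.3,interpolation=cv2.INTER_CUBIC)]))
E
```

```text
top grip depth 203 (array([489.4, 202.1]), array([15.7, 82.5]), 83.6) [0.11395419 0.11825985 0.12225991]
  plane .119 (array([489.3, 202.4]), array([15.4, 82.7]), 83.0) mean [0.4891387  0.20248501 0.116     ]
 sieve rim 660 (array([404.4, 202.8]), array([167. , 343.4]), 85.5) [0.04507176 0.04949026]
 white [342 252  96   7 276] (array([ 592.5, -125.5]), array([248.1,   8.7]), 89.1) 0.059239128772533345 ray.06 (array([ 591.9, -125.3]), array([247.6,   9.2]), 89.1)
 white [341 314  95   9 428] (array([ 430. , -123.1]), array([242.4,  11.1]), 88.6) 0.06068114046676221 ray.06 (array([ 429.7, -122.9]), array([242.1,  11.6]), 88.6)
 blue 2323 (array([ 505. , -116.7]), array([266.2, 193.8]), 88.9) [0.00424779 0.00665578 0.0829735 ]
 yellow 38 [0.51423503 0.03031341 0.16815236]
 yellow 41 [ 0.50830874 -0.26042333  0.09524029]
side grip depth 451 (array([487.7, 205.7]), array([20.5, 82.8]), 83.2) [0.10447431 0.11817824 0.12046   ]
  plane .119 (array([488.5, 211.7]), array([36.5, 82.6]), 83.0) mean [0.47920342 0.20991344 0.116     ]
 sieve rim 1541 (array([409.7, 209.6]), array([156.5, 332.6]), 87.7) [0.04063451 0.04745798]
 white [330 196   9  54 167] (array([ 590.9, -123.6]), array([246.2,   8.3]), 88.9) 0.06054850602757722 ray.06 (array([ 590.9, -122.3]), array([248.1,   8.5]), 88.9)
 white [399 199  10  53 242] (array([ 427.9, -121.3]), array([240.2,   9.7]), 88.7) 0.060102589308584864 ray.06 (array([ 428.8, -120.1]), array([239.6,  10.8]), 88.6)
 blue 3262 (array([ 503.4, -113.8]), array([276.3, 192.8]), 90.0) [0.00429961 0.02817693 0.07962747]
 yellow 50 [0.51529552 0.02447603 0.09440597]
 yellow 10 [ 0.50789354 -0.23519534  0.09511989]
```

View pics/crop.png

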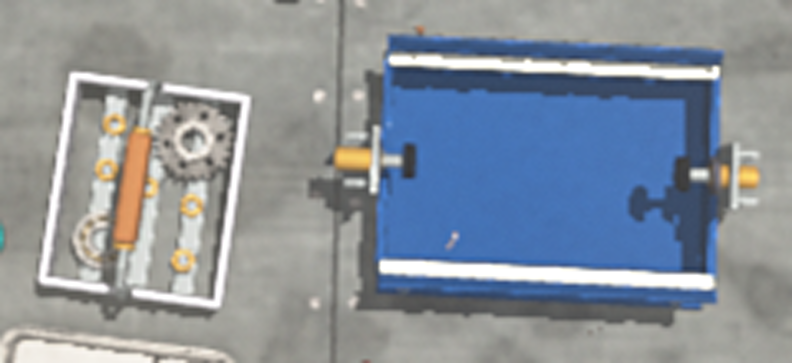

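The grip is at (0.489, 0.2025), yawed about -6.7°. The runner centre is near (0.511, -0.122), with the box yawed about -1.1°.

Request:
{"op": "send_rows", "data": {"rows": [[6,[0,0,0],-10.4],[6,[-3.9,-4,0],0],[6,[-3.9,-4,0],0],[6,[-3.9,-4,0],0],[6,[-3.9,-4,0],0],[6,[-3.9,-4,0],0],[6,[-3.9,-4,0],0],[6,[-3.9,-4,0],0],[6,[-3.9,-4,0],0],[6,[-3.7,-3.6,0],0]], "newtons": 80}}

```text
t: 1.35
tool_pos: [0.4895, 0.2011, 0.2309]
tool_rot: [-0.185, -3.136, 0.0]
contact_force: [0.6, 1.0, 0.3]
opening: 0.06
grip_force: 0.0
```

Request:
{"op": "send_rows", "data": {"rows": [[6,[0,0,0],0],[6,[0,0,0],0]]}}

```text
t: 1.6
tool_pos: [0.4884, 0.2031, 0.2308]
tool_rot: [-0.185, -3.135, -0.0]
contact_force: [-0.1, 0.6, -0.1]
opening: 0.06
grip_force: 0.0
```

```bash
cat >> h.py <<'E'
def grip(d):
    P=pts(d);hsv=cv2.cvtColor(d["frame"],cv2.COLOR_RGB2HSV);m=(hsv[...,0]>4)&(hsv[...,0]<16)&(hsv[...,1]>130)&(P[...,2]>.085)&(P[...,2]<.25)&(P[...,0]>.3)&(abs(P[...,0])<.65)&(P[...,1]<.3)&(P[...,1]>-.3)
    nl,L,st,c=cv2.connectedComponentsWithStats(m.astype(np.uint8));i=1+np.argmax(st[1:,4]);q=L==i
    return rect(P[q]),np.percentile(P[q][:,2],[5,50,95]).round(4)
def pose(o):
    from scipy.spatial.transform import Rotation as R
    M=R.from_rotvec(o["tool_rot"]).as_matrix();print("t",o["t"],"pos",np.round(o["tool_pos"],4),"yang",np.round(np.degrees(np.arctan2(M[1,1],M[0,1])),2),"F",np.round(o["contact_force"],1),"open",round(o["opening"],4));return M
E
python3 - <<'E'
from station import ctrl
from h import *
M=pose(ctrl.get_obs())
d=ctrl.get_image("wrist");cv2.imwrite("pics/w1.png",d["frame"][:,:,::-1]);print(grip(d))
print("shift",M.T@(np.array([.489,.2025,.09])-ctrl.get_obs()["tool_pos"]))
E
```

```text
t 1.6 pos [0.4884 0.2031 0.2308] yang 83.26 F [-0.1  0.6 -0.1] open 0.06
((array([487.9, 204.3]), array([17.7, 82. ]), 82.7), array([0.1176, 0.1195, 0.1208]))
shift [-0.00105678 -0.00094458  0.14090073]
```

View pics/w1.png

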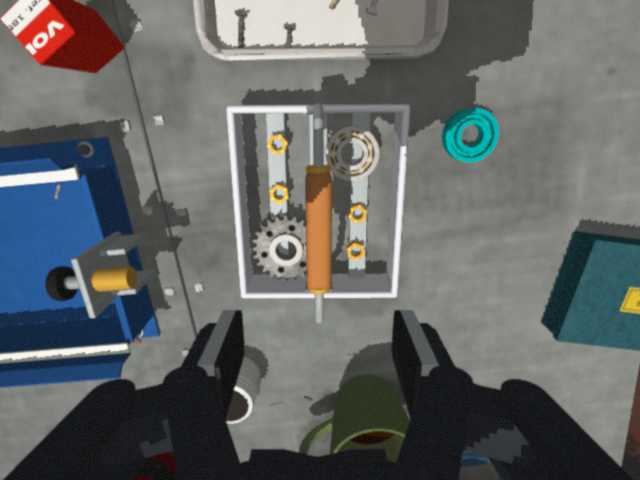

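The wrist view shows the orange grip at about (318,235), upright and centred between the fingers. Two nuts lie on the left bar at (278,143) and (279,193), and two on the right bar at (358,213) and (355,251). The fifth is hidden under the grip. Next I descend and close.

Request:
{"op": "send_rows", "data": {"rows": [[6,[-0.1,0,2.5],0.4],[6,[0,0,3.5],0],[6,[0,0,3.5],0],[6,[0,0,2.5],0],[6,[0,0,1.5],0],[6,[0,0,0.6],0],[6,[0,0,0],0],[3,[0,0,0],0],[1.5,[0,0,0],0],[1,[0,0,0],0]], "newtons": 70}}

```text
t: 2.9
tool_pos: [0.4906, 0.2032, 0.0913]
tool_rot: [0.195, 3.134, 0.002]
contact_force: [0.9, 0.9, 1.9]
opening: 0.0168
grip_force: 70.2
```

Request:
{"op": "send_rows", "data": {"rows": [[1,[0,0,0],0],[1,[0,0,0],0],[1,[0,0,0],0],[1,[0,0,0],0]]}}

```text
t: 3.4
tool_pos: [0.4906, 0.2032, 0.0913]
tool_rot: [0.195, 3.134, 0.002]
contact_force: [0.4, 3.0, 5.0]
opening: 0.0165
grip_force: 70.7
```

Request:
{"op": "send_rows", "data": {"rows": [[1,[0,0,-0.4],0],[1,[0,0,-0.8],0],[1,[0,0,-1.3],0],[1,[0,0,-1.8],0],[1,[0,0,-2.2],0],[1,[0,0,-2.4],0],[1,[0,0,-2.2],0],[1,[0,0,-1.9],0],[1,[0,0,-1.3],0],[1,[0,0,-0.7],0]]}}

```text
t: 4.65
tool_pos: [0.4901, 0.2028, 0.2413]
tool_rot: [0.195, 3.135, 0.0]
contact_force: [-0.4, 0.2, -8.2]
opening: 0.017
grip_force: 68.7
```

Request:
{"op": "send_rows", "data": {"rows": [[1,[0,0,-0.2],0],[1,[0,0,0],0]]}}

```text
t: 4.9
tool_pos: [0.4896, 0.2027, 0.2415]
tool_rot: [-0.195, -3.134, 0.001]
contact_force: [-0.4, -0.4, -8.6]
opening: 0.0171
grip_force: 68.8
```

Run:
```python
from station import ctrl
from h import *
M=pose(ctrl.get_obs());d=ctrl.get_image("top");np.savez("t2.npz",**d);e=ctrl.get_image("side")
cv2.imwrite("pics/a2.png",np.hstack([cv2.resize(d["frame"][225:345,215:455,::-1],(400,200)),cv2.resize(e["frame"][160:360,240:480,::-1],(400,333))[:200]*0+cv2.resize(e["frame"][180:380,250:490,::-1],(400,200))]))
P=pts(d);hsv=cv2.cvtColor(d["frame"],cv2.COLOR_RGB2HSV)
x,y,z=P[...,0],P[...,1],P[...,2]
m=(z>.17)&(z<.215)&(hsv[...,1]<60)&(x>.35)&(x<.6)&(y>.08)&(y<.33)
print("rim",m.sum(),rect(P[m]),np.median(z[m]))
m=(y<.03)&(y>-.3)&(x>.42)&(x<.58)&(z>.03)&(z<.18)
for lo,hi in((.03,.08),(.08,.1),(.1,.12),(.12,.18)):
    q=m&(z>lo)&(z<hi)
    if q.sum(): print(lo,q.sum(),np.percentile(y[q],[2,25,50,75,98]).round(3),np.percentile(x[q],[2,98]).round(3))
```

```text
t 4.9 pos [0.4896 0.2027 0.2415] yang 82.88 F [-0.4 -0.4 -8.6] open 0.0171
rim 1014 (array([488.9, 203.1]), array([145.9, 170.5]), 83.1) 0.18186113808142867
0.03 977 [-0.263 -0.234 -0.126 -0.025  0.017] [0.422 0.571]
0.08 336 [-0.269 -0.242 -0.211 -0.007  0.028] [0.42  0.529]
0.1 130 [-0.258 -0.251 -0.214  0.02   0.023] [0.488 0.536]
```

View pics/a2.png

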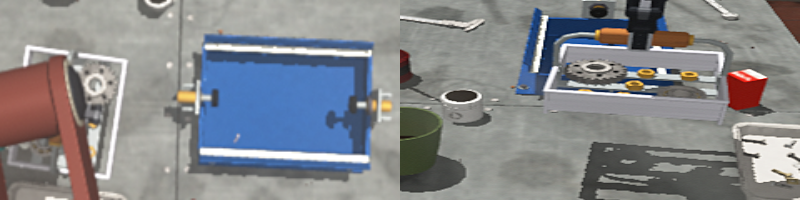

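The sieve hangs level with all parts aboard: gear at (95,85) in the left panel, nuts at (645,75), (690,75) and (637,87) in the right panel. Now I carry it over the box.

Request:
{"op": "send_rows", "data": {"rows": [[1,[0,0,0],-1],[1,[0,0,0],-2],[1,[0,0,0],-1.8],[1,[0,0,0],-1],[1,[0,-0.6,0],0],[1,[-0.1,-1.4,0],0],[1,[-0.2,-2.2,0],0],[1,[-0.3,-2.8,0],0],[1,[-0.3,-3.2,0],0],[1,[-0.4,-3.6,0],0]]}}

```text
t: 6.25
tool_pos: [0.4996, 0.0627, 0.2424]
tool_rot: [0.036, 3.141, -0.001]
contact_force: [1.4, 0.2, -8.1]
opening: 0.0166
grip_force: 68.8
```

Request:
{"op": "send_rows", "data": {"rows": [[1,[-0.4,-3.8,0],0],[1,[-0.4,-3.6,0],0],[1,[-0.3,-3.2,0],0],[1,[-0.3,-2.8,0],0],[1,[-0.2,-2.2,0],0],[1,[0,-1.4,0],0],[1,[0,-0.6,0],0],[1,[0,0,0],0],[1,[0,0,0],0]]}}

```text
t: 7.38
tool_pos: [0.5116, -0.1111, 0.2423]
tool_rot: [-0.035, -3.141, -0.001]
contact_force: [-0.3, 0.4, -8.0]
opening: 0.0171
grip_force: 68.8
```

Run:
```python
from station import ctrl
from h import *
M=pose(ctrl.get_obs());d=ctrl.get_image("top");e=ctrl.get_image("side");w=ctrl.get_image("wrist")
for d in(d,e):
    P=pts(d);x,y,z=P[...,0],P[...,1],P[...,2];hsv=cv2.cvtColor(d["frame"],cv2.COLOR_RGB2HSV);S,V=hsv[...,1],hsv[...,2]
    m=(z>.172)&(z<.21)&(S<60)&(x>.38)&(x<.62)&(y>-.22)&(y<.0)
    print("rim",m.sum(),rect(P[m]),np.median(z[m]))
    for a,b in((.40,.46),(.56,.62)):
        q=(S<45)&(V>150)&(z>.052)&(z<.09)&(x>a)&(x<b)&(y<.03)&(y>-.26)
        if q.sum()>20: print("runner",q.sum(),rect(P[q]),np.median(x[q]))
im=cv2.resize(w["frame"][:,:,::-1],(400,300));im2=cv2.resize(e["frame"][140:320,250:490,::-1],(400,300));cv2.imwrite("pics/a3.png",np.hstack([im,im2]))
```

```text
t 7.375 pos [ 0.5116 -0.1111  0.2423] yang 88.73 F [-0.3  0.4 -8. ] open 0.0171
rim 532 (array([ 510.6, -110.4]), array([145., 170.]), 88.7) 0.19621428111263783
runner 174 (array([ 427.8, -115.6]), array([258.2,  16. ]), 88.5) 0.4314216433010972
runner 190 (array([ 597.1, -120.6]), array([259.2,  15.1]), 88.5) 0.5938632233691783
rim 2277 (array([ 507.6, -109.1]), array([153.1, 171.3]), 88.7) 0.18426568779488517
runner 140 (array([ 428.2, -104.8]), array([242.7,   9.7]), 88.7) 0.4291020789796123
runner 177 (array([ 591.6, -105.5]), array([238.2,   8.8]), 88.6) 0.5914605141541198
```

View pics/a3.png

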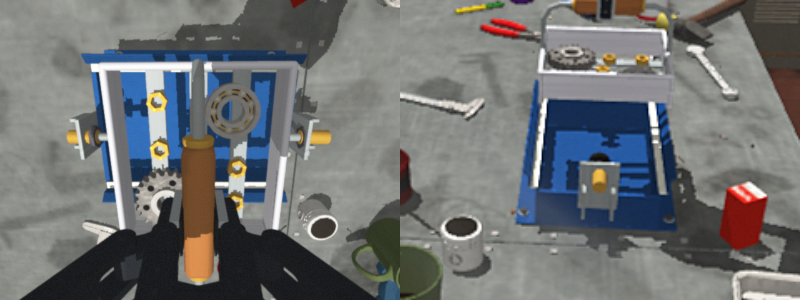

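Wrist view: the sieve sits over the box between the buffers (left panel (85,138) and (313,137)), aligned with the runners, all parts in place. Lowering it.

Request:
{"op": "send_rows", "data": {"rows": [[1,[-0.05,0,0.5],0],[1,[0,0,1.2],0],[1,[0,0,1.6],0],[1,[0,0,1.4],0],[1,[0,0,0.8],0],[1,[0,0,0.6],0],[1,[0,0,0.6],0],[1,[0,0,0.6],0],[1,[0,0,0.5],0]]}}

```text
t: 8.65
tool_pos: [0.5122, -0.1119, 0.1641]
tool_rot: [0.036, 3.141, -0.0]
contact_force: [0.3, 0.4, -8.5]
opening: 0.0167
grip_force: 68.9
```

Request:
{"op": "send_rows", "data": {"rows": [[1,[0,0,0.4],0],[1,[0,0,0.3],0],[1,[0,0,0.2],0],[1,[0,0,0],0]]}}

```text
t: 9.15
tool_pos: [0.5121, -0.1118, 0.1552]
tool_rot: [-0.036, -3.141, -0.0]
contact_force: [0.2, 0.5, -7.5]
opening: 0.0169
grip_force: 68.8
```

Request:
{"op": "send_rows", "data": {"rows": [[1,[0,0,0.2],0],[1,[0,0,0.1],0],[1,[0,0,0.1],0],[1,[0,0,0],0]]}}

```text
t: 9.65
tool_pos: [0.5122, -0.1118, 0.1514]
tool_rot: [0.036, 3.141, -0.0]
contact_force: [-0.3, -0.3, -8.4]
opening: 0.0166
grip_force: 68.8
```

Request:
{"op": "send_rows", "data": {"rows": [[1,[0,0,0.1],0],[1,[0,0,0],0]]}}

```text
t: 9.9
tool_pos: [0.5126, -0.1119, 0.1513]
tool_rot: [0.036, 3.14, -0.001]
contact_force: [-1.7, 0.3, -3.0]
opening: 0.017
grip_force: 69.6
```

Request:
{"op": "send_rows", "data": {"rows": [[1,[0,0,0.1],0],[1,[0,0,0],0]]}}

```text
t: 10.15
tool_pos: [0.513, -0.1121, 0.1513]
tool_rot: [0.036, 3.139, -0.001]
contact_force: [-3.2, 1.9, 5.4]
opening: 0.0171
grip_force: 70.8
```

Request:
{"op": "send_rows", "data": {"rows": [[1,[0,0,-0.1],0],[1,[0,0.5,0],0],[1,[0,0.8,0],0],[1,[0,0.7,0],0],[1,[0,0.3,0],0],[1,[0,0,0],0],[1,[0,0,0],0]]}}

```text
t: 11.02
tool_pos: [0.5134, -0.0884, 0.1513]
tool_rot: [0.035, 3.139, -0.0]
contact_force: [-0.1, -0.7, 5.1]
opening: 0.0169
grip_force: 70.8
```

Request:
{"op": "send_rows", "data": {"rows": [[1,[0,0.3,0],0],[1,[0,0,0],0],[1,[0,0,0],0]]}}

```text
t: 11.4
tool_pos: [0.5135, -0.0856, 0.1513]
tool_rot: [0.035, 3.14, -0.001]
contact_force: [-0.3, -1.9, 6.1]
opening: 0.0169
grip_force: 70.7
```

Request:
{"op": "send_rows", "data": {"rows": [[1,[0,0.2,0],0],[1,[0,0,0],0],[1,[0,0,0],0]]}}

```text
t: 11.78
tool_pos: [0.5135, -0.0837, 0.1513]
tool_rot: [0.035, 3.139, -0.001]
contact_force: [-0.1, -3.5, 5.6]
opening: 0.0169
grip_force: 70.7
```

Request:
{"op": "send_rows", "data": {"rows": [[1,[0,0,-0.1],0],[1,[0,0,0],0]]}}

```text
t: 12.02
tool_pos: [0.5131, -0.0833, 0.1512]
tool_rot: [0.036, 3.141, 0.001]
contact_force: [2.2, -0.5, 1.8]
opening: 0.0167
grip_force: 70.2
```

Request:
{"op": "send_rows", "data": {"rows": [[1,[0,0.2,0],0],[1,[0,0,0],0],[1,[0,0,0],0]]}}

```text
t: 12.4
tool_pos: [0.5129, -0.0821, 0.1513]
tool_rot: [0.037, 3.141, -0.001]
contact_force: [1.9, -4.8, 0.7]
opening: 0.0168
grip_force: 70.1
```

Request:
{"op": "send_rows", "data": {"rows": [[1,[0,0.2,0],0],[1,[0,0,0],0],[1,[0,0,0],0]]}}

```text
t: 12.78
tool_pos: [0.5129, -0.0808, 0.1513]
tool_rot: [0.037, 3.141, -0.003]
contact_force: [1.4, -7.2, 1.1]
opening: 0.017
grip_force: 70.2
```

Request:
{"op": "send_rows", "data": {"rows": [[1,[0,-0.6,0],0],[1,[0,-1.2,0],0],[1,[0,-1.5,0],0],[1,[0,-1.2,0],0],[1,[0,-0.6,0],0],[1,[0,-0.2,0],0],[1,[0,0,0],0],[1,[0,0,0],0]]}}

```text
t: 13.78
tool_pos: [0.5116, -0.1332, 0.1513]
tool_rot: [-0.036, -3.141, 0.002]
contact_force: [-0.1, -0.5, 3.4]
opening: 0.0168
grip_force: 70.4
```

Request:
{"op": "send_rows", "data": {"rows": [[1,[0,-0.3,0],0],[1,[0,0,0],0],[1,[0,0,0],0]]}}

```text
t: 14.15
tool_pos: [0.5116, -0.1357, 0.1513]
tool_rot: [-0.036, -3.141, -0.0]
contact_force: [-0.9, 3.1, 3.6]
opening: 0.0167
grip_force: 70.5
```

Request:
{"op": "send_rows", "data": {"rows": [[1,[0,-0.3,0],0],[1,[0,0,0],0],[1,[0,0,0],0]]}}

```text
t: 14.52
tool_pos: [0.5116, -0.1389, 0.1513]
tool_rot: [0.036, 3.141, -0.0]
contact_force: [0.1, 3.2, 3.2]
opening: 0.0168
grip_force: 70.5
```

Request:
{"op": "send_rows", "data": {"rows": [[1,[0,-0.2,0],0],[1,[0,0,0],0],[1,[0,0,0],0]]}}

```text
t: 14.9
tool_pos: [0.5116, -0.14, 0.1513]
tool_rot: [0.036, 3.141, 0.003]
contact_force: [0.2, 6.4, 4.4]
opening: 0.0169
grip_force: 70.6
```

Touch results: contact at TCP y = -0.0826 (left) and -0.1388 (right). First shake strokes.

Request:
{"op": "send_rows", "data": {"rows": [[1,[0,1.6,0],0],[1,[0,2.4,0],0],[1,[0,2.4,0],0]]}}

```text
t: 15.28
tool_pos: [0.513, -0.0777, 0.1515]
tool_rot: [0.037, 3.141, -0.008]
contact_force: [-1.3, -15.9, 9.2]
opening: 0.0165
grip_force: 71.3
```

Request:
{"op": "send_rows", "data": {"rows": [[1,[0,0,0],0]]}}

```text
t: 15.4
tool_pos: [0.5131, -0.0784, 0.1517]
tool_rot: [0.034, 3.14, -0.013]
contact_force: [0.5, -10.5, 1.5]
opening: 0.0167
grip_force: 70.2
```

Request:
{"op": "send_rows", "data": {"rows": [[1,[0,-1.6,0],0],[1,[0,-2.4,0],0],[1,[0,-2.6,0],0]]}}

```text
t: 15.78
tool_pos: [0.5114, -0.1425, 0.1514]
tool_rot: [0.036, 3.141, 0.005]
contact_force: [1.1, 13.6, 11.8]
opening: 0.0167
grip_force: 71.8
```

Request:
{"op": "send_rows", "data": {"rows": [[1,[0,0,0],0]]}}

```text
t: 15.9
tool_pos: [0.5116, -0.1425, 0.1513]
tool_rot: [0.039, 3.141, 0.007]
contact_force: [0.4, 7.0, 4.0]
opening: 0.0168
grip_force: 70.7
```

Request:
{"op": "send_rows", "data": {"rows": [[1,[0,3.1,0],0],[1,[0,3.4,0],0]]}}

```text
t: 16.15
tool_pos: [0.513, -0.0792, 0.1514]
tool_rot: [0.04, 3.141, -0.005]
contact_force: [0.4, -13.0, 8.2]
opening: 0.0169
grip_force: 71.5
```

Request:
{"op": "send_rows", "data": {"rows": [[1,[0,0,0],0]]}}

```text
t: 16.27
tool_pos: [0.5132, -0.0794, 0.1516]
tool_rot: [0.034, 3.14, -0.009]
contact_force: [2.1, -8.3, 1.3]
opening: 0.0165
grip_force: 70.3
```

Request:
{"op": "send_rows", "data": {"rows": [[1,[0,-3.1,0],0],[1,[0,-3.4,0],0]]}}

```text
t: 16.52
tool_pos: [0.5114, -0.1426, 0.1514]
tool_rot: [0.034, 3.141, 0.005]
contact_force: [0.1, 14.1, 13.0]
opening: 0.0169
grip_force: 72.6
```

Request:
{"op": "send_rows", "data": {"rows": [[1,[0,0,0],0]]}}

```text
t: 16.65
tool_pos: [0.5117, -0.1427, 0.1514]
tool_rot: [0.04, 3.141, 0.008]
contact_force: [0.7, 6.4, 4.1]
opening: 0.0169
grip_force: 71.1
```

```bash
cat > look.py <<'E'
import sys
from station import ctrl
from h import *
pose(ctrl.get_obs());e=ctrl.get_image("side");w=ctrl.get_image("wrist")
im=cv2.resize(w["frame"][60:420,100:580,::-1],(400,300));im2=cv2.resize(e["frame"][160:310,290:490,::-1],(400,300));cv2.imwrite(sys.argv[1],np.hstack([im,im2]))
E
python3 look.py pics/a4.png
```

```text
t 16.65 pos [ 0.5117 -0.1427  0.1514] yang 88.54 F [0.7 6.4 4.1] open 0.0169
```

View pics/a4.png

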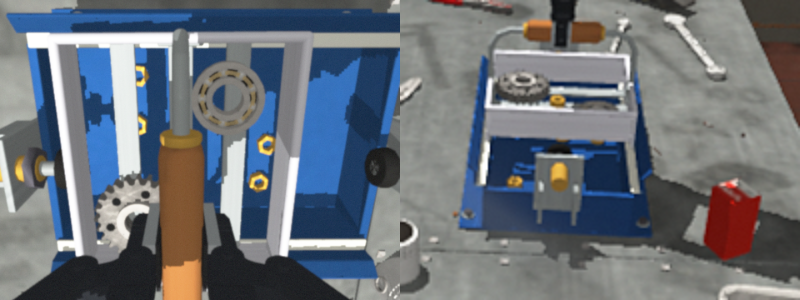

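Four nuts are already in the box (left panel (140,75), (138,125), (265,143), (260,180)). One is left, on the middle bar (right panel (558,100)). More strokes.

Request:
{"op": "send_rows", "data": {"rows": [[1,[0,2.7,0],0],[1,[0,3.8,0],0],[1,[0,0,0],0],[1,[0,-2.7,0],0],[1,[0,-3.8,0],0],[1,[0,0,0],0],[1,[0,2.7,0],0],[1,[0,3.8,0],0]]}}

```text
t: 17.75
tool_pos: [0.513, -0.0796, 0.1513]
tool_rot: [0.04, 3.141, -0.004]
contact_force: [0.6, -10.6, 8.7]
opening: 0.0168
grip_force: 72.0
```

Request:
{"op": "send_rows", "data": {"rows": [[1,[0,0,0],0],[1,[0,-2.5,0],0],[1,[0,-4.0,0],0]]}}

```text
t: 18.12
tool_pos: [0.5115, -0.1425, 0.1514]
tool_rot: [0.032, 3.141, 0.005]
contact_force: [0.7, 13.7, 14.1]
opening: 0.0167
grip_force: 73.0
```

```bash
python3 look.py pics/a5.png
```

```text
t 18.125 pos [ 0.5115 -0.1425  0.1514] yang 88.82 F [ 0.7 13.7 14.1] open 0.0167
```

View pics/a5.png

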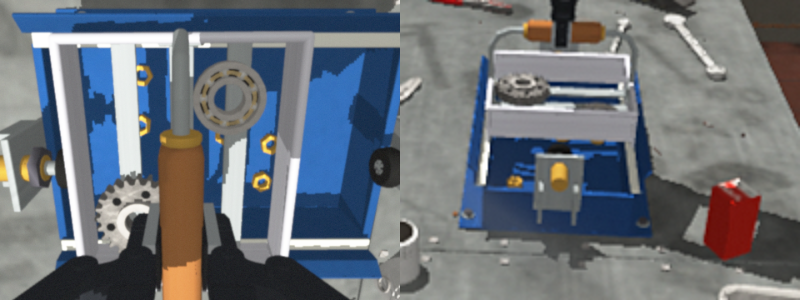

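The middle bar is now empty, and the fifth nut shows below at (222,137) in the left panel. I'll do one more pair of bumps, return to the middle, relieve the vertical load and release.

Request:
{"op": "send_rows", "data": {"rows": [[1,[0,0,0],0],[1,[0,2.7,0],0],[1,[0,3.8,0],0],[1,[0,0,0],0],[1,[0,-2.7,0],0],[1,[0,-3.8,0],0],[1,[0,0,0],0]]}}

```text
t: 19.1
tool_pos: [0.5117, -0.143, 0.1515]
tool_rot: [0.039, 3.14, 0.01]
contact_force: [1.9, 9.2, 4.5]
opening: 0.0168
grip_force: 71.3
```

Request:
{"op": "send_rows", "data": {"rows": [[1,[0,0.5,0],0],[1,[0,1.0,0],0],[1,[0,1.0,0],0],[1,[0,0.5,0],0],[1,[0,0.2,0],0],[1,[0,0,0],0],[1,[0,0,0],0]]}}

```text
t: 19.98
tool_pos: [0.5121, -0.1103, 0.1513]
tool_rot: [-0.036, -3.141, -0.002]
contact_force: [-0.2, 0.1, 4.5]
opening: 0.0163
grip_force: 71.1
```

Run:
```python
from station import ctrl
from h import *
pose(ctrl.get_obs())
for n in("wrist","side","top"):
    d=ctrl.get_image(n);P=pts(d);x,y,z=P[...,0],P[...,1],P[...,2];h=cv2.cvtColor(d["frame"],cv2.COLOR_RGB2HSV)
    m=(h[...,0]>15)&(h[...,0]<30)&(h[...,1]>120)&(h[...,2]>90)&(x>.42)&(x<.6)&(y<0)&(y>-.23)&(z<.1)
    nl,L,st,c=cv2.connectedComponentsWithStats(m.astype(np.uint8))
    for i in range(1,nl):
        if st[i,4]>5: print(n,st[i],np.median(P[L==i],0).round(3))
```

```text
t 19.975 pos [ 0.5121 -0.1103  0.1513] yang 88.7 F [-0.2  0.1  4.5] open 0.0163
wrist [209 139  25  24 287] [ 0.457 -0.177  0.012]
wrist [211 199  24  23 286] [ 0.5   -0.181  0.012]
wrist [360 270   6  17  80] [ 0.558 -0.075  0.012]
side [344 248   7   5  28] [ 0.558 -0.071  0.011]
top [404 305   3   6   7] [ 0.458 -0.173  0.012]
```

Request:
{"op": "send_rows", "data": {"rows": [[1,[0,0,-0.05],0],[1,[0,0,0],0],[3.5,[0,0,0],0],[6,[0,0,0],0],[6,[0,0,0],0],[6,[0,0,0],0]]}}

```text
t: 20.88
tool_pos: [0.5121, -0.1109, 0.1518]
tool_rot: [-0.036, -3.141, 0.0]
contact_force: [0.1, 0.1, 0.3]
opening: 0.06
grip_force: 0.0
```

Request:
{"op": "send_rows", "data": {"rows": [[6,[0,0,-1],0],[6,[0,0,-2],0],[6,[0,0,-3],0],[6,[0,0,-3],0],[6,[0,0,-3],0],[6,[0,0,-3],0],[6,[0,0,0],0]]}}

```text
t: 21.75
tool_pos: [0.5137, -0.1113, 0.307]
tool_rot: [0.036, 3.134, -0.004]
contact_force: [0.4, -0.7, -0.0]
opening: 0.0599
grip_force: 0.0
```

Request:
{"op": "send_rows", "data": {"rows": [[6,[0,3,0],0],[6,[0,5,0],0],[6,[0,5,0],0],[6,[0,5,0],0],[6,[0,5,0],0],[6,[0,5,0],0],[6,[0,3,0],0],[6,[0,0,0],0]]}}

```text
t: 22.75
tool_pos: [0.5186, 0.2007, 0.3009]
tool_rot: [-0.031, -3.14, 0.001]
contact_force: [-0.0, 0.5, 0.1]
opening: 0.0598
grip_force: 0.0
```

Run:
```python
from station import ctrl
from h import *
pose(ctrl.get_obs());t=ctrl.get_image("top");s=ctrl.get_image("side")
for d in(t,s):
    P=pts(d);x,y,z=P[...,0],P[...,1],P[...,2];h=cv2.cvtColor(d["frame"],cv2.COLOR_RGB2HSV)
    m=(h[...,1]<60)&(z>.092)&(z<.115)&(x>.4)&(x<.62)&(y>-.2)&(y<-.03);print("rim",rect(P[m]))
    for a,b,c,e in((.4,.47,-.2,-.02),(.55,.62,-.2,-.02),(.4,.62,-.2,-.16),(.4,.62,-.06,-.02)):
        q=m&(x>a)&(x<b)&(y>c)&(y<e);print(round(float(np.percentile(z[q],60)),4) if q.sum() else None,end=" ")
    print(grip(d))
cv2.imwrite("pics/a6.png",np.hstack([cv2.resize(t["frame"][235:345,310:460,::-1],(400,300),interpolation=cv2.INTER_CUBIC),cv2.resize(s["frame"][160:310,290:490,::-1],(400,300))]))
```

```text
t 22.75 pos [0.5186 0.2007 0.3009] yang 88.87 F [-0.   0.5  0.1] open 0.0598
rim (array([ 511.3, -110. ]), array([146. , 170.1]), 89.2)
0.1069 0.1066 0.1068 0.1078 ((array([ 511.2, -110.5]), array([15. , 81.2]), 87.8), array([0.1742, 0.1787, 0.1832]))
rim (array([ 508.3, -108.5]), array([152.4, 169. ]), 88.6)
0.1046 0.1042 0.1026 0.1028 ((array([ 530.8, -104.8]), array([22.5, 37.4]), 78.1), array([0.1618, 0.1728, 0.1797]))
```

View pics/a6.png

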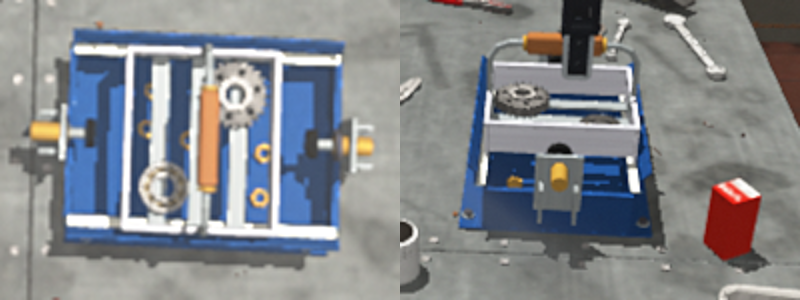

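All five nuts are visible in the slots on the box floor (left panel (150,90), (145,128), (187,140), (263,152), (260,198)). The sieve stands level at the middle with gear and bearing in it.

```bash
python3 -c "
from station import ctrl
print(ctrl.finish_job())"
```

```text
the job is handed in; nothing more can be done
None
```

The job is handed in: all five nuts are in the catch box, and the sieve stands level on the runners with the gear and bearing still in it; bump forces read at the buffers were about 11 to 16 N, and it took about 23 s.

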